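# Add the crosswise third layer to a slat crib

### The arm

A 6-joint arm with a two-finger parallel gripper is mounted at the origin on a cart in front of the work surface, level with it; the furniture and walls round the work are solid. World frame = base frame: x ahead of the robot, y to its left, z up, the work surface at z = 0. Lengths are in m, angles in rad, forces in N, time in s.
With the tool pointing down it reaches from about 0.35 to 0.975 m from the base axis. Payload 17.4 kg.
Tool frame: the origin (TCP) lies on the centre line of the jaws, within the pads' length; the fingertips stand r.finger_overhang ahead of it and the grasp point (between the pads) lies 2 mm behind it (r.finger_overhang is the distance from the TCP to the fingertips, in m); y points along the fingers, x is the direction in which the jaws open and shut, and the axes are right-handed (so a half turn about y gives the same grasp; the last joint's range is limited). The gripper opens to 85 mm and grips with 20 to 120 N. Pads are 22 mm wide; open, the fingers measure 114 mm over their backs; the gripper's body (76 mm by 85 mm) begins 54 mm behind the grasp point. The pads swing forward as they close: fully open they stand 13 mm farther back than shut.
Start: joints at [-0.038, 0.116, 1.442, -0, 1.584, -0.038], TCP at [0.675, -0, 0.248] pointing down, gripper open.
Joint ranges: [-2.83, 2.83], [-0.83, 2.19], [0.07, 2.5], [-1.14, 4.28], [0.01, 3], [-2.97, 2.97]. Speed limits (rad/s): [1.89, 1.89, 2.22, 3.14, 3.14, 3.14].

### API

Orientations are given as a 3x3 rotation matrix whose columns are the frame's x, y, z axes.
In Python, from plant import r gives the robot as it stands.
- The arm moves only by the tool arm_command, never from a script. Its argument "increments" is a list of rows, each an object with "travel": the shift along the tool's x, y, z in mm, a list of three; "delta_rot": the turn, a rotation vector about the tool's x, y, z in degrees, a list of three; "hand": the opening, from 0 (shut) to 1 (fully open). A call has 1 to 8 rows; each row shifts and turns the pose as measured when the row begins, along the tool's axes as they then stand; what a row does not reach is not made up. A row lasts 1/12 s, in which the tool goes at most 41.7 mm and 7.16 degrees, less where a joint would pass 70% of its speed; a pose out of reach is approached as far as the arm can. A call is refused whole if a number of a shift passes 41.7 or a number of a turn 7.16, either way. A call with a gripper value outside its range is refused whole. The fingers move at their own pace and stop on an object; the grip force is fixed at half the most. Time passes only in rows, so rows that do not move let the fingers close. It gives the time, the measured TCP pose, the force and the opening at its end, in the units of the state.
- r.get_obs(): the state, without advancing time (a new reading comes with each control period).
- r.snapshot(name): name is "scene" or "side" or "wrist"; returns the picture (420x560x3 uint8, red, green, blue); there is no depth.
- r.camera_info(name): a dict with "K" (3x3 intrinsics, pixels), "dist" ([k1, k2, p1, p2, k3] as OpenCV has them; the pictures are not rectified), "rvec" (rotation vector, rad) and "tvec" (3), from world to camera coordinates, as OpenCV has them; the wrist camera has in their place "hand_eye" (4x4, takes a point from camera to tool coordinates, whose origin is the TCP and whose axes are the tool frame's). Camera axes: x right, y down, z forward; pixel columns grow to the right and rows downward; lengths in m; the calibration is good to about 2 mm. A picture is of the moment at which its call begins: read the wrist's pose just before it. camera_info takes no time and is no camera call.
- r.hand_in(): hands the job in, once; it reports no verdict.
Trained networks look in the newest picture that a camera, given by its name, has taken for a name from the list of things; names that differ only in an ending like _2 or _b are one class to them, and where a whole thing is asked for, a point or a joint stands for the part that bears it (a point fixed in the world has none). Each returns a list of dicts, best first, with "confidence" (0 to 1); they miss things now and then, are a little off and sometimes report something else, mostly with a low value. They report only what shows in the picture. A call takes as long as a camera call.
- r.outline_of(label, camera): "region" (420x560 bool, what is visible of it) and "extent" ([left, top, right, bottom] in pixels, round what is visible of it).
The state is a dict: "time_s": time; "qpos": joint angles; "dq": joint speeds; "joint_torque": joint torques, N m; "tool_pos": TCP position; "ee_rot": TCP orientation; "ft_force": force on the tool from outside, world axes, zero at the start; "moment": the same for the moment, N m; "opening": opening from 0.0 (shut) to 1.0 (fully open).
Only numpy, scipy, OpenCV 4.12 (cv2) and the standard library are available. Lean on these libraries where they do the work, as an engineer would, in place of code of your own. Each camera call takes 0.05 s, during which the arm holds its last target.

### The job

On the worktop stands a half-built wooden crib for draining glassware: two slats with two more screwed crosswise on top. Add its third layer: lay the two long loose slats flat across the upper pair, square to it, each over one row of brass screw heads so that it lies directly above a slat of the bottom layer and sticks out evenly at both ends. The short loose slat cannot span the gap, so leave it lying where it is.

Things in the scene. Friction and masses are not known exactly. Their poses are not given: they have to be found in the camera images.
- slat_a_center (a point): A loose pale wooden slat, 160 mm long, 24 mm wide, 18 mm thick, lying flat on the worktop at the start. The point is its centre, 9 mm above its underside; x runs along its length, y across its width, z up. Either long slat may go on either side of the crib.
- slat_b_center (a point): A loose pale wooden slat, 160 mm long, 24 mm wide, 18 mm thick, lying flat on the worktop at the start. The point is its centre, 9 mm above its underside; x runs along its length, y across its width, z up. Either long slat may go on either side of the crib. (The second, alike.)
- short_slat_center (a point): A loose slat of the same pale wood and section but only 64 mm long (24 mm wide, 18 mm thick), lying flat on the worktop: a bystander, not for this job. The point is its centre, x along its length, z up.
- crib_top (a point): The half-built crib, fixed to the worktop: four pale wooden slats of 160 x 24 x 18 mm in two layers, 36 mm high in all. The point is the middle of the crib at the height of its upper face (36 mm over the worktop). x runs along the two bottom slats, which lie at y = -50 and +50 mm; y runs along the two upper slats, which lie at x = -50 and +50 mm; z up. Flat brass screw heads mark the four crossings at x, y = +-50 mm. New slats run along x, at y = -50 and y = +50 mm.

How it is judged:
At the end, for the whole second after the job is handed in: Both long slats lie flat and still on the crib's upper pair, one over each row of screw heads: centres within 18 mm sideways and 20 mm lengthways, square within 0.2 rad, level within 0.1 rad, third-layer height within 5 mm; the short slat within 30 mm of its start (((x of slat_a_center in the frame of crib_top between -0.02 and 0.02 m and y of slat_a_center in the frame of crib_top between 0.032 and 0.068 m and z of slat_a_center in the frame of crib_top between 0.004 and 0.014 m and angle between the x axis of each of slat_a_center, slat_b_center and the x axis of crib_top, either way round below 0.2 rad and angle between each of slat_a_center, slat_b_center's own z axis and vertical below 0.1 rad and x of slat_b_center in the frame of crib_top between -0.02 and 0.02 m and y of slat_b_center in the frame of crib_top between -0.068 and -0.032 m and z of slat_b_center in the frame of crib_top between 0.004 and 0.014 m) or (x of slat_a_center in the frame of crib_top between -0.02 and 0.02 m and y of slat_a_center in the frame of crib_top between -0.068 and -0.032 m and z of slat_a_center in the frame of crib_top between 0.004 and 0.014 m and angle between the x axis of each of slat_a_center, slat_b_center and the x axis of crib_top, either way round below 0.2 rad and angle between each of slat_a_center, slat_b_center's own z axis and vertical below 0.1 rad and x of slat_b_center in the frame of crib_top between -0.02 and 0.02 m and y of slat_b_center in the frame of crib_top between 0.032 and 0.068 m and z of slat_b_center in the frame of crib_top between 0.004 and 0.014 m)) and distance of short_slat_center from where it was at the start of the episode below 0.03 m and linear speed of each of slat_a, slat_b below 0.02 m/s); the robot touches nothing.
It also fails if it takes over 58 s, if anything falls off the work surface, if the arm or the gripper's body presses on something with over 40 N, if the wrist force passes 120 N, or if a joint passes its speed limit or range.

## Working session

There is one attempt and no reset: what is moved stays moved. The work goes in short steps, Python scripts to look and compute and a tool call to move; the robot and the scene stay as the last step left them, time stands still between calls to the robot, and variables do not carry over. Pictures are saved under pics/ and viewed, and the job is handed in when it is done.

Besides the shell and the picture viewer there is one more tool, called after "Request:" as name(argument=value, ...), one argument or row to a line, values as JSON. arm_command: Moves the arm, as the interface text tells. Its arguments: {"type":"object","properties":{"increments":{"type":"array"}},"required":["increments"]}

```bash
ls; mkdir -p pics; python3 - <<'E'
from plant import r
import cv2,numpy as np
o=r.get_obs()
for k,v in o.items(): print(k,np.round(v,4).tolist())
print(r.finger_overhang)
for n in ("scene","side","wrist"):
    im=r.snapshot(n); cv2.imwrite(f"pics/{n}0.png",im[:,:,::-1]); 
    print(n,{k:np.round(v,4).tolist() for k,v in r.camera_info(n).items()})
E
```

```text
pics
time_s 0.0
qpos [-0.0378, 0.1165, 1.4423, 0.0, 1.584, -0.0378]
dq [-0.0006, 0.0014, 0.0013, 0.0008, -0.0008, 0.0]
joint_torque [-0.003, -73.2023, -63.2483, -0.0004, 0.0066, -0.0]
tool_pos [0.6748, -0.0, 0.2475]
ee_rot [[1.0, -0.0012, 0.0], [-0.0, 0.0, 1.0], [-0.0012, -1.0, 0.0]]
ft_force [1.0762, -0.4759, 0.5542]
moment [0.0344, 0.0087, 0.0435]
opening 0.9999
0.017
scene {'K': [[447.5811, 0.0, 272.6997], [0.0, 447.5811, 204.9917], [0.0, 0.0, 1.0]], 'dist': [-0.0277, 0.0, 0.0, 0.0, 0.0], 'rvec': [0.6963, -2.2919, 1.4458], 'tvec': [0.4665, 0.1364, 1.1059]}
side {'K': [[406.6608, 0.0, 278.702], [0.0, 406.6608, 212.6374], [0.0, 0.0, 1.0]], 'dist': [0.0415, 0.0, 0.0, 0.0, 0.0], 'rvec': [0.4649, -2.675, 1.2766], 'tvec': [0.4739, 0.1115, 0.8685]}
wrist {'K': [[296.6597, 0.0, 282.4454], [0.0, 296.6597, 212.009], [0.0, 0.0, 1.0]], 'dist': [0.014, 0.0, 0.0, 0.0, 0.0], 'hand_eye': [[1.0, 0.0008, -0.0007, 0.0001], [0.0009, -0.2576, 0.9663, -0.1267], [0.0006, -0.9663, -0.2576, 0.0652], [0.0, 0.0, 0.0, 1.0]]}
```

View pics/scene0.png

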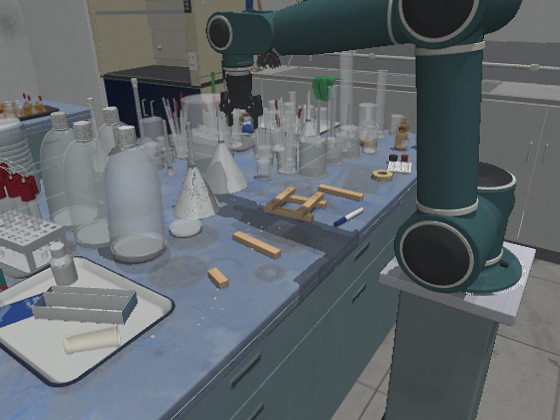

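View pics/side0.png

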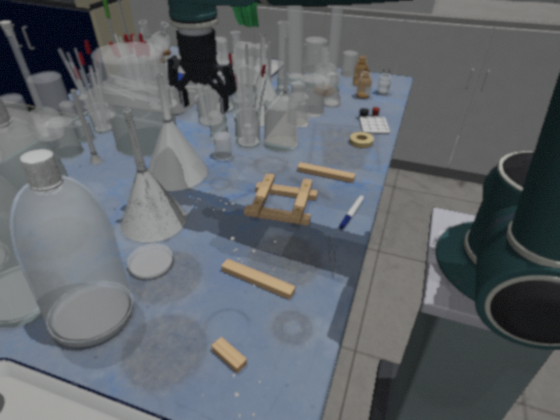

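View pics/wrist0.png

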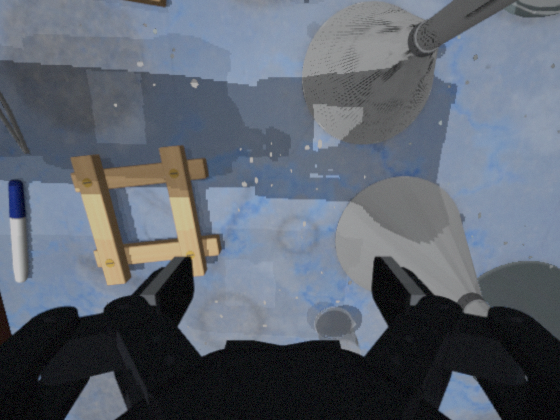

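```bash
cat > h.py <<'E'
from plant import r
import cv2,numpy as np
from scipy.optimize import minimize
def cam(n,o=None):
    c=r.camera_info(n);K=np.array(c["K"]);d=np.array(c["dist"])
    if n=="wrist":
        o=o or r.get_obs();T=np.eye(4);T[:3,:3]=o["ee_rot"];T[:3,3]=o["tool_pos"]
        W=T@np.array(c["hand_eye"]);M=np.linalg.inv(W)
        rv=cv2.Rodrigues(M[:3,:3])[0];tv=M[:3,3]
    else: rv=np.array(c["rvec"],float);tv=np.array(c["tvec"],float)
    return K,d,rv,tv
def back(C,px,z):
    K,d,rv,tv=C;R=cv2.Rodrigues(rv)[0]
    u=cv2.undistortPoints(np.array(px,float).reshape(-1,1,2),K,d).reshape(-1,2)
    ray=np.c_[u,np.ones(len(u))]@R; c=-R.T@np.ravel(tv)
    return c+ray*((z-c[2])/ray[:,2])[:,None]
def proj(C,P): return cv2.projectPoints(np.array(P,float).reshape(-1,1,3),C[2],C[3],C[0],C[1])[0].reshape(-1,2)
def box(x,y,a,L,z0=0):
    c,s=np.cos(a),np.sin(a);out=[]
    for i in(-1,1):
        for j in(-1,1):
            for k in(0,.018): out.append([x+c*i*L/2-s*j*.012,y+s*i*L/2+c*j*.012,z0+k])
    return np.array(out)
def soft(C,P):
    h=cv2.convexHull(proj(C,P).astype(np.float32)).reshape(-1,2)
    m=np.zeros((420,560),np.uint8);cv2.fillConvexPoly(m,np.round(h*16).astype(np.int32),255,cv2.LINE_AA,4);return m/255.
def fit(views,L,z0=0,x0=None):
    C,m=views[0]
    if x0 is None:
        p=back(C,np.argwhere(m)[:,::-1],z0+.012)[:,:2];mu=p.mean(0);w,v=np.linalg.eigh(np.cov((p-mu).T));x0=[*mu,np.arctan2(v[1,1],v[0,1])]
    def f(q):
        s=0
        for C,m in views:
            b=soft(C,box(q[0],q[1],q[2]/5,L,z0));s+=1-np.minimum(b,m).sum()/np.maximum(b,m).sum()
        return s
    q0=np.array([x0[0],x0[1],x0[2]*5])
    s=minimize(f,q0,method="Nelder-Mead",options=dict(initial_simplex=q0+np.vstack([np.zeros(3),np.diag([.01,.01,.3])]),xatol=1e-4,fatol=1e-4))
    return s.x[0],s.x[1],s.x[2]/5,s.fun/len(views)
E
python3 - <<'E'
from h import *
o=r.get_obs();W=cam("wrist",o)
p=back(W,[(88,182),(174,167),(110,263),(191,255)],.036);print(p.round(4),p.mean(0).round(4))
print("edges",np.linalg.norm(p[0]-p[1]),np.linalg.norm(p[0]-p[2]))
for n in("scene","side"):
    r.snapshot(n)
    for lab in("slat_a_center","short_slat_center"):
        for d in r.outline_of(lab,n):
            m=d["region"];C=cam(n);print(n,lab,round(d["confidence"],2),d["extent"],m.sum())
            for L in ((.16,) if lab[1]=='l' else (.064,)):
                if m.sum()>30: print("   ",np.round(fit([(C,m)],L),4))
E
```

```text
[[ 0.452   0.0102  0.036 ]
 [ 0.5516  0.0276  0.036 ]
 [ 0.4621 -0.0903  0.036 ]
 [ 0.5624 -0.0797  0.036 ]] [ 0.507 -0.033  0.036]
edges 0.10109188149899781 0.10104138853968393
scene slat_a_center 0.61 [318.7, 185.4, 365.2, 200.6] 287
    [ 0.4428 -0.2103  3.0999  0.3444]
scene short_slat_center 0.55 [210.4, 268.4, 229.7, 285.4] 253
    [0.4537 0.3929 2.649  0.209 ]
side slat_a_center 0.76 [300.8, 160.8, 353.9, 182.3] 512
    [ 0.4388 -0.2083  3.1303  0.253 ]
```

```bash
python3 - <<'E'
from h import *
w=cv2.imread("pics/wrist0.png");cv2.imwrite("pics/crop0.png",cv2.resize(w[130:300,50:240],None,fx=4,fy=4,interpolation=cv2.INTER_CUBIC)[:600*2:1][:680])
E
cat >> h.py <<'E'
def wood(im,seeds):
    hsv=cv2.cvtColor(np.ascontiguousarray(im),cv2.COLOR_RGB2HSV)
    m=((hsv[...,0]>5)&(hsv[...,0]<28)&(hsv[...,1]>75)&(hsv[...,2]>40)).astype(np.uint8)
    m=cv2.morphologyEx(m,cv2.MORPH_CLOSE,np.ones((3,3)))
    n,l=cv2.connectedComponents(m);return [l==l[s[1],s[0]] for s in seeds]
E
python3 - <<'E'
from h import *
ms={}
S={"scene":[(340,192),(257,244),(218,277)],"side":[(326,171),(257,278),(228,353)]}
for n in S:
    im=cv2.imread(f"pics/{n}0.png")[:,:,::-1]
    ms[n]=wood(im,S[n]);print(n,[m.sum() for m in ms[n]])
    v=im.copy()
    for m in ms[n]: v[m]=(255,0,0)
    cv2.imwrite(f"pics/m_{n}.png",v[:,:,::-1])
for i,L in enumerate((.16,.16,.064)):
    for c in (("scene",),("side",),("scene","side")):
        print(i,c,np.round(fit([(cam(n),ms[n][i]) for n in c],L),4))
E
```

```text
scene [np.int64(1170), np.int64(441), np.int64(191)]
side [np.int64(391), np.int64(872), np.int64(523)]
0 ('scene',) [ 0.4883 -0.0468  1.2825  0.7347]
0 ('side',) [ 0.4441 -0.2145  3.1104  0.4293]
0 ('scene', 'side') [ 0.4883 -0.0468  1.2825  0.8673]
1 ('scene',) [0.4744 0.2153 2.947  0.2896]
1 ('side',) [0.475  0.2146 2.9809 0.3054]
1 ('scene', 'side') [0.4739 0.2161 2.9401 0.2978]
2 ('scene',) [0.4555 0.3892 2.6097 0.3884]
2 ('side',) [0.4562 0.3904 2.645  0.2985]
2 ('scene', 'side') [0.4561 0.39   2.6224 0.3478]
```

View pics/crop0.png

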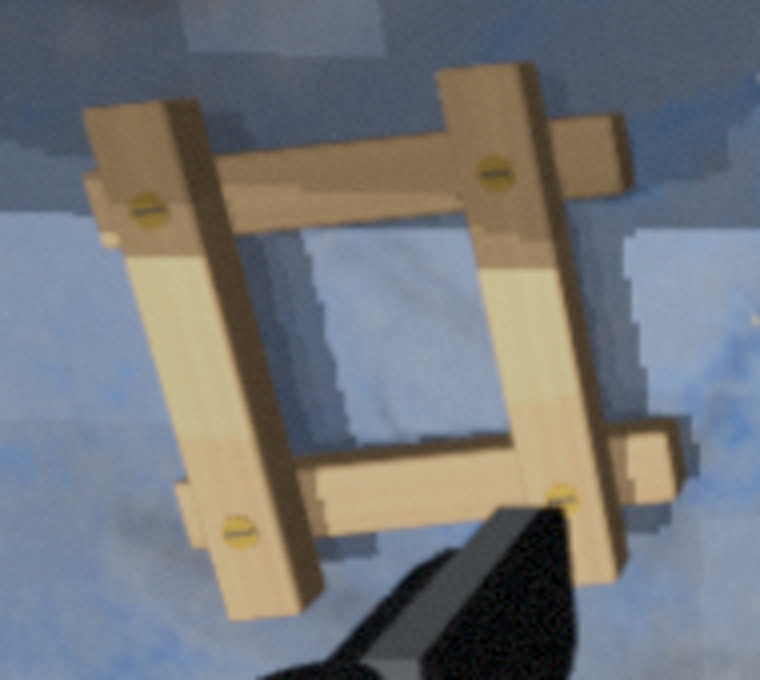

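```bash
python3 - <<'E'
from h import *
W=cam("wrist")
p=back(W,[(87.3,182.2),(173.7,173),(109.5,262.7),(190.4,254)],.036)[:,:2];print(p.round(4),p.mean(0).round(4))
for a,b in((0,1),(2,3)):d=p[b]-p[a];print(np.linalg.norm(d),np.arctan2(d[1],d[0]))
for a,b in((0,2),(1,3)):d=p[a]-p[b];print(np.linalg.norm(d),np.arctan2(-d[0],d[1]))
E
```

```text
[[ 0.4513  0.01  ]
 [ 0.5508  0.0207]
 [ 0.4617 -0.09  ]
 [ 0.5619 -0.0786]] [ 0.5064 -0.0345]
0.10008712591021342 0.10790356339606529
0.1009297396294978 0.1135383070859793
0.10054103924797245 0.10306236572059538
0.09997177857680425 0.11144731393526325
```

```bash
python3 - <<'E'
from h import *
W=cam("wrist")
P=[(302,80),(368,140),(335,235),(370,275),(400,178),(340,330)]
print(back(W,P,0).round(3))
C=cam("side")
print(back(C,[(148,262),(185,220),(130,262),(155,275),(205,180),(90,310),(352,211),(361,140)],0).round(3))
C=cam("scene")
print(back(C,[(185,228),(218,212),(246,188),(265,178),(160,250)],0).round(3))
E
```

```text
[[ 0.698  0.125  0.   ]
 [ 0.78   0.057  0.   ]
 [ 0.745 -0.066  0.   ]
 [ 0.796 -0.125  0.   ]
 [ 0.824  0.01   0.   ]
 [ 0.759 -0.213  0.   ]]
[[ 0.71   0.247  0.   ]
 [ 0.707  0.098  0.   ]
 [ 0.746  0.26   0.   ]
 [ 0.676  0.274  0.   ]
 [ 0.741 -0.07   0.   ]
 [ 0.741  0.39   0.   ]
 [ 0.336 -0.073  0.   ]
 [ 0.383 -0.437  0.   ]]
[[ 0.71   0.243  0.   ]
 [ 0.698  0.111  0.   ]
 [ 0.741 -0.086  0.   ]
 [ 0.74  -0.198  0.   ]
 [ 0.677  0.37   0.   ]]
```

Request:
arm_command(
  increments=[
    {"travel": [-29,6,-26],"delta_rot": [0,0,0],"hand": 1},
    {"travel": [-29,6,-26],"delta_rot": [0,0,0],"hand": 1},
    {"travel": [-29,6,-26],"delta_rot": [0,0,0],"hand": 1},
    {"travel": [-29,6,-26],"delta_rot": [0,0,0],"hand": 1},
    {"travel": [-29,6,-26],"delta_rot": [0,0,0],"hand": 1},
    {"travel": [-29,6,-26],"delta_rot": [0,0,0],"hand": 1},
    {"travel": [-29,6,-26],"delta_rot": [0,0,0],"hand": 1},
    {"travel": [-20,0,-16],"delta_rot": [0,0,0],"hand": 1},
  ],
)

```text
time_s: 1.12
tool_pos: [0.4456, -0.2011, 0.2019]
ee_rot: [[1.0, -0.001, -0.008], [0.008, 0.001, 1.0], [-0.001, -1.0, 0.001]]
ft_force: [0.2, 0.7, -0.3]
opening: 1.001
```

Request:
arm_command(
  increments=[
    {"travel": [0,0,0],"delta_rot": [0,-7,0],"hand": 1},
    {"travel": [0,0,0],"delta_rot": [0,-7,0],"hand": 1},
    {"travel": [0,0,0],"delta_rot": [0,-7,0],"hand": 1},
    {"travel": [0,0,0],"delta_rot": [0,-7,0],"hand": 1},
    {"travel": [0,0,0],"delta_rot": [0,-7,0],"hand": 1},
    {"travel": [0,0,0],"delta_rot": [0,-7,0],"hand": 1},
    {"travel": [0,0,0],"delta_rot": [0,-7,0],"hand": 1},
    {"travel": [0,0,0],"delta_rot": [0,-7,0],"hand": 1},
  ],
)

```text
time_s: 1.78
tool_pos: [0.4402, -0.2055, 0.2032]
ee_rot: [[0.538, 0.002, -0.843], [0.843, -0.002, 0.538], [-0.001, -1.0, -0.003]]
ft_force: [0.4, 0.6, 0.4]
opening: 1.0
```

Request:
arm_command(
  increments=[
    {"travel": [0,0,0],"delta_rot": [0,-7,0],"hand": 1},
    {"travel": [0,0,0],"delta_rot": [0,-7,0],"hand": 1},
    {"travel": [0,0,0],"delta_rot": [0,-7,0],"hand": 1},
    {"travel": [0,0,0],"delta_rot": [0,-7,0],"hand": 1},
    {"travel": [0,0,0],"delta_rot": [0,-5,0],"hand": 1},
    {"travel": [0,0,0],"delta_rot": [0,0,0],"hand": 1},
  ],
)

```text
time_s: 2.28
tool_pos: [0.44, -0.2055, 0.204]
ee_rot: [[-0.031, 0.003, -1.0], [1.0, -0.003, -0.031], [-0.003, -1.0, -0.003]]
ft_force: [0.2, -0.5, -0.1]
opening: 1.0
```

```bash
cat > look.py <<'E'
from h import *
import sys
o=r.get_obs();print(o["time_s"],np.round(o["tool_pos"],4),np.round(o["ee_rot"],3).tolist(),o["opening"])
im=r.snapshot("wrist");cv2.imwrite(f"pics/{sys.argv[1]}.png",im[:,:,::-1]);np.savez(f"pics/{sys.argv[1]}.npz",p=o["tool_pos"],R=o["ee_rot"])
E
python3 look.py w1
```

```text
2.2833 [ 0.44   -0.2055  0.204 ] [[-0.031, 0.003, -1.0], [1.0, -0.003, -0.031], [-0.003, -1.0, -0.003]] 1.0001735930787445
```

View pics/w1.png

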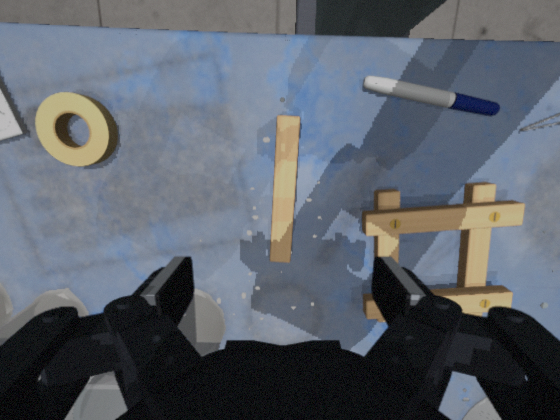

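```bash
cat > meas.py <<'E'
from h import *
import sys
n=sys.argv[1];seed=(int(sys.argv[2]),int(sys.argv[3]))
z=np.load(f"pics/{n}.npz");C=cam("wrist",dict(tool_pos=z["p"],ee_rot=z["R"]))
im=cv2.imread(f"pics/{n}.png")[:,:,::-1]
m=wood(im,[seed])[0];print(m.sum())
f=fit([(C,m)],.16,float(sys.argv[4]) if len(sys.argv)>4 else 0);print("slat",np.round(f,4))
a=f[2]%np.pi; a=a-np.pi if a>np.pi/2 else a
print("yaw",a, "tool z yaw", np.arctan2(-z["R"][1,2],-z["R"][0,2]))
d=np.array([f[0],f[1],0])-z["p"];print("move tool mm",(z["R"].T@d*1000).round(1))
E
python3 meas.py w1 285 190; python3 -c "
from h import *
print(back(cam('wrist'),[(396,224),(495,217),(485,303)],.036).round(4))"
```

```text
221449
slat [0.3295 0.0436 3.4179 0.9676]
yaw 0.2762794486634781 tool z yaw 0.03126409581218332
move tool mm [253.  202.9 103.3]
[[ 0.4636 -0.0875  0.036 ]
 [ 0.4533  0.0121  0.036 ]
 [ 0.5523  0.0218  0.036 ]]
```

```bash
sed -i 's/\[...,1\]>75/[...,1]>60/; s/<28)/<32)/' h.py; python3 -c "
import cv2
h=cv2.cvtColor(cv2.imread('pics/w1.png'),cv2.COLOR_BGR2HSV);print(h[120:260:20,285].tolist())"; python3 meas.py w1 285 190
```

```text
[[21, 77, 193], [18, 90, 188], [22, 74, 192], [23, 72, 190], [18, 84, 194], [19, 87, 193], [17, 99, 149]]
3176
slat [ 0.4389 -0.2044  3.1143  0.1023]
yaw -0.027326915196957735 tool z yaw 0.03126409581218332
move tool mm [  1.7 204.    1.7]
```

Request:
arm_command(
  increments=[
    {"travel": [2,30,2],"delta_rot": [0,3.3,0],"hand": 1},
    {"travel": [0,32,0],"delta_rot": [0,0,0],"hand": 1},
    {"travel": [0,32,0],"delta_rot": [0,0,0],"hand": 1},
    {"travel": [0,30,0],"delta_rot": [0,0,0],"hand": 1},
    {"travel": [0,20,0],"delta_rot": [0,0,0],"hand": 1},
    {"travel": [0,0,0],"delta_rot": [0,0,0],"hand": 1},
  ],
)

```text
time_s: 2.83
tool_pos: [0.4395, -0.2044, 0.0573]
ee_rot: [[0.059, 0.009, -0.998], [0.998, -0.006, 0.059], [-0.005, -1.0, -0.01]]
ft_force: [-0.4, -0.1, -1.3]
opening: 1.001
```

```bash
python3 look.py w2
```

```text
2.8333 [ 0.4395 -0.2044  0.0573] [[0.059, 0.009, -0.998], [0.998, -0.006, 0.059], [-0.005, -1.0, -0.01]] 1.000747707391131
```

View pics/w2.png

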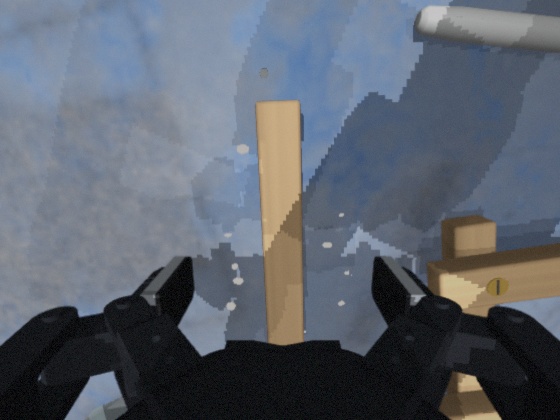

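Request:
arm_command(
  increments=[
    {"travel": [0,20,0],"delta_rot": [0,-1.8,0],"hand": 1},
    {"travel": [0,14,0],"delta_rot": [0,0,0],"hand": 1},
    {"travel": [0,1,0],"delta_rot": [0,0,0],"hand": 1},
    {"travel": [0,0,0],"delta_rot": [0,0,0],"hand": 1},
  ],
)

```text
time_s: 3.22
tool_pos: [0.4433, -0.2065, 0.0302]
ee_rot: [[0.034, 0.017, -0.999], [0.999, -0.01, 0.033], [-0.009, -1.0, -0.017]]
ft_force: [-0.1, -0.9, 0.8]
opening: 1.003
```

Request:
arm_command(
  increments=[
    {"travel": [2,5,4],"delta_rot": [1.0,0,-0.6],"hand": 1},
    {"travel": [0,3,0],"delta_rot": [0,0,0],"hand": 1},
    {"travel": [0,0,0],"delta_rot": [0,0,0],"hand": 1},
  ],
)

```text
time_s: 3.47
tool_pos: [0.4408, -0.205, 0.0259]
ee_rot: [[0.036, 0.002, -0.999], [0.999, 0.0, 0.036], [0.0, -1.0, -0.002]]
ft_force: [-0.0, -0.7, 0.1]
opening: 0.998
```

Request:
arm_command(
  increments=[
    {"travel": [0,4,2],"delta_rot": [0,0,0],"hand": 1},
    {"travel": [0,0,0],"delta_rot": [0,0,0],"hand": 0},
    {"travel": [0,0,0],"delta_rot": [0,0,0],"hand": 0},
    {"travel": [0,0,0],"delta_rot": [0,0,0],"hand": 0},
    {"travel": [0,0,0],"delta_rot": [0,0,0],"hand": 0},
    {"travel": [0,0,0],"delta_rot": [0,0,0],"hand": 0},
    {"travel": [0,0,0],"delta_rot": [0,0,0],"hand": 0},
    {"travel": [0,0,0],"delta_rot": [0,0,0],"hand": 0},
  ],
)

```text
time_s: 4.13
tool_pos: [0.4394, -0.2054, 0.0235]
ee_rot: [[0.036, 0.004, -0.999], [0.999, -0.001, 0.036], [-0.001, -1.0, -0.004]]
ft_force: [1.0, 0.5, -0.5]
opening: 0.263
```

Request:
arm_command(
  increments=[
    {"travel": [0,0,0],"delta_rot": [0,0,0],"hand": 0},
    {"travel": [0,0,0],"delta_rot": [0,0,0],"hand": 0},
    {"travel": [0,0,0],"delta_rot": [0,0,0],"hand": 0},
    {"travel": [0,0,0],"delta_rot": [0,0,0],"hand": 0},
  ],
)

```text
time_s: 4.47
tool_pos: [0.4394, -0.2054, 0.0235]
ee_rot: [[0.036, 0.004, -0.999], [0.999, -0.001, 0.036], [-0.001, -1.0, -0.004]]
ft_force: [0.4, 0.3, 0.8]
opening: 0.26
```

Request:
arm_command(
  increments=[
    {"travel": [0,-20,0],"delta_rot": [0,0,0],"hand": 0},
    {"travel": [0,-28,0],"delta_rot": [0,0,0],"hand": 0},
    {"travel": [0,-28,0],"delta_rot": [0,0,0],"hand": 0},
    {"travel": [0,-25,0],"delta_rot": [0,0,0],"hand": 0},
    {"travel": [0,0,0],"delta_rot": [0,0,0],"hand": 0},
    {"travel": [0,0,0],"delta_rot": [0,0,0],"hand": 0},
  ],
)

```text
time_s: 4.97
tool_pos: [0.4376, -0.2046, 0.1268]
ee_rot: [[0.036, 0.0, -0.999], [0.999, 0.001, 0.036], [0.001, -1.0, -0.0]]
ft_force: [-0.5, -0.0, -1.3]
opening: 0.259
```

Request:
arm_command(
  increments=[
    {"travel": [26,0,-15],"delta_rot": [0,-2,0],"hand": 0},
    {"travel": [26,0,-15],"delta_rot": [0,-2,0],"hand": 0},
    {"travel": [26,0,-15],"delta_rot": [0,-2,0],"hand": 0},
    {"travel": [26,0,-15],"delta_rot": [0,-2,0],"hand": 0},
    {"travel": [10,0,-6],"delta_rot": [0,0,0],"hand": 0},
    {"travel": [0,0,0],"delta_rot": [0,0,0],"hand": 0},
  ],
)

```text
time_s: 5.47
tool_pos: [0.5016, -0.0851, 0.1219]
ee_rot: [[-0.105, -0.003, -0.994], [0.994, 0.002, -0.105], [0.002, -1.0, 0.003]]
ft_force: [0.7, -0.8, -1.1]
opening: 0.262
```

```bash
python3 look.py w3
```

```text
5.4667 [ 0.5016 -0.0851  0.1219] [[-0.105, -0.003, -0.994], [0.994, 0.002, -0.105], [0.002, -1.0, 0.003]] 0.26184575056861215
```

View pics/w3.png

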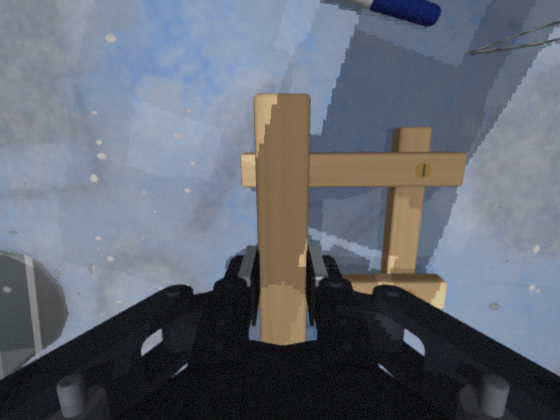

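```bash
python3 - <<'E'
from h import *
o=r.get_obs();C=cam("wrist")
p=back(C,[(256,95),(310,95),(258,330),(306,330)],o["tool_pos"][2]-.0055)
print(((p-o["tool_pos"])@np.array(o["ee_rot"])*1000).round(1))
p=back(C,[(423.5,170)],.036);print(p)
d=np.array([.5118,-.0842,0.061])-o["tool_pos"];print((np.array(o["ee_rot"]).T@d*1000).round(1))
E
```

```text
[[-10.9   5.8  80.2]
 [ 11.6   5.8  80.2]
 [-12.3   5.4 -32.9]
 [ 12.3   5.4 -32.9]]
[[0.45102711 0.01028719 0.036     ]]
[  0.4  60.8 -11. ]
```

Request:
arm_command(
  increments=[
    {"travel": [0,8,-10],"delta_rot": [0,0,0],"hand": 0},
    {"travel": [0,15,-1],"delta_rot": [0,0,0],"hand": 0},
    {"travel": [0,15,0],"delta_rot": [0,0,0],"hand": 0},
    {"travel": [0,6,0],"delta_rot": [0,0,0],"hand": 0},
    {"travel": [0,0,0],"delta_rot": [0,0,0],"hand": 0},
    {"travel": [0,0,0],"delta_rot": [0,0,0],"hand": 0},
  ],
)

```text
time_s: 6.02
tool_pos: [0.5096, -0.0891, 0.0738]
ee_rot: [[-0.1, -0.007, -0.995], [0.995, 0.001, -0.1], [0.001, -1.0, 0.007]]
ft_force: [-0.1, -0.6, -0.0]
opening: 0.262
```

Request:
arm_command(
  increments=[
    {"travel": [5,4,-2],"delta_rot": [-0.4,0,0],"hand": 0},
    {"travel": [0,3,0],"delta_rot": [0,0,0],"hand": 0},
    {"travel": [0,0,0],"delta_rot": [0,0,0],"hand": 0},
    {"travel": [0,0,0],"delta_rot": [0,0,0],"hand": 0},
  ],
)

```text
time_s: 6.35
tool_pos: [0.5115, -0.0845, 0.0681]
ee_rot: [[-0.098, 0.003, -0.995], [0.995, 0.001, -0.098], [0.001, -1.0, -0.003]]
ft_force: [1.1, 0.5, -0.6]
opening: 0.26
```

Request:
arm_command(
  increments=[
    {"travel": [0,4,0],"delta_rot": [0,0,0],"hand": 0},
    {"travel": [0,2,0],"delta_rot": [0,0,0],"hand": 0},
    {"travel": [0,0,0],"delta_rot": [0,0,0],"hand": 0},
    {"travel": [0,0,0],"delta_rot": [0,0,0],"hand": 0},
  ],
)

```text
time_s: 6.68
tool_pos: [0.5119, -0.0845, 0.0624]
ee_rot: [[-0.099, 0.004, -0.995], [0.995, 0.001, -0.099], [0.0, -1.0, -0.004]]
ft_force: [0.5, 0.8, -0.5]
opening: 0.262
```

Request:
arm_command(
  increments=[
    {"travel": [0,2.5,0],"delta_rot": [0,0,0],"hand": 0},
    {"travel": [0,0,0],"delta_rot": [0,0,0],"hand": 0},
    {"travel": [0,0,0],"delta_rot": [0,0,0],"hand": 0},
  ],
)

```text
time_s: 6.93
tool_pos: [0.512, -0.0845, 0.0597]
ee_rot: [[-0.099, 0.004, -0.995], [0.995, 0.001, -0.099], [0.0, -1.0, -0.004]]
ft_force: [-0.1, -0.2, -1.4]
opening: 0.261
```

Request:
arm_command(
  increments=[
    {"travel": [0,0,0],"delta_rot": [0,0,0],"hand": 0.7},
    {"travel": [0,0,0],"delta_rot": [0,0,0],"hand": 0.7},
    {"travel": [0,0,0],"delta_rot": [0,0,0],"hand": 0.7},
    {"travel": [0,0,0],"delta_rot": [0,0,0],"hand": 0.7},
    {"travel": [0,-15,0],"delta_rot": [0,0,0],"hand": 0.7},
    {"travel": [0,-25,0],"delta_rot": [0,0,0],"hand": 0.7},
    {"travel": [0,-30,0],"delta_rot": [0,0,0],"hand": 0.7},
    {"travel": [0,-30,0],"delta_rot": [0,0,0],"hand": 1},
  ],
)

```text
time_s: 7.6
tool_pos: [0.5088, -0.0839, 0.1563]
ee_rot: [[-0.099, -0.007, -0.995], [0.995, 0.003, -0.099], [0.003, -1.0, 0.006]]
ft_force: [-0.1, -1.2, 0.9]
opening: 0.823
```

Request:
arm_command(
  increments=[
    {"travel": [10,-20,0],"delta_rot": [0,0,0],"hand": 1},
    {"travel": [36,0,0],"delta_rot": [0,2,0],"hand": 1},
    {"travel": [36,0,0],"delta_rot": [0,2,0],"hand": 1},
    {"travel": [36,0,0],"delta_rot": [0,2,0],"hand": 1},
    {"travel": [36,0,0],"delta_rot": [0,4,0],"hand": 1},
    {"travel": [36,0,4],"delta_rot": [0,4,0],"hand": 1},
    {"travel": [36,0,4],"delta_rot": [0,2,0],"hand": 1},
    {"travel": [36,0,5],"delta_rot": [0,1,0],"hand": 1},
  ],
)

```text
time_s: 8.27
tool_pos: [0.5056, 0.183, 0.1885]
ee_rot: [[0.219, 0.008, -0.976], [0.976, 0.001, 0.219], [0.003, -1.0, -0.008]]
ft_force: [1.5, -0.2, 0.3]
opening: 0.999
```

Request:
arm_command(
  increments=[
    {"travel": [0,0,0],"delta_rot": [0,0,0],"hand": 1},
    {"travel": [0,0,0],"delta_rot": [0,0,0],"hand": 1},
  ],
)

```text
time_s: 8.43
tool_pos: [0.505, 0.1893, 0.1884]
ee_rot: [[0.215, 0.008, -0.977], [0.977, 0.002, 0.215], [0.004, -1.0, -0.008]]
ft_force: [-0.0, -0.1, -0.6]
opening: 1.002
```

```bash
python3 look.py w4
```

```text
8.4333 [0.505  0.1893 0.1884] [[0.215, 0.008, -0.977], [0.977, 0.002, 0.215], [0.004, -1.0, -0.008]] 1.002133442989757
```

View pics/w4.png

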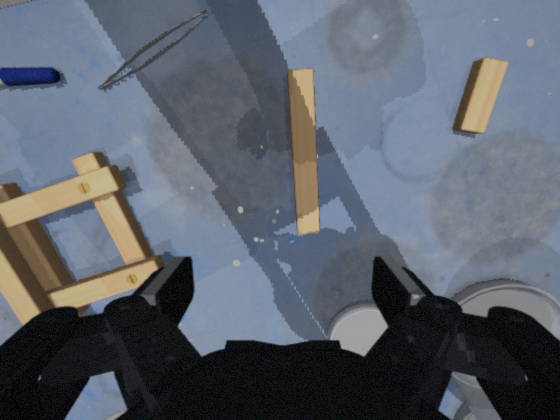

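```bash
python3 meas.py w4 304 150
```

```text
3957
slat [0.4704 0.2198 2.9965 0.099 ]
yaw -0.1450536095076691 tool z yaw -0.21650144859621773
move tool mm [ 21.6 188.2  41.7]
```

Request:
arm_command(
  increments=[
    {"travel": [10,5,20],"delta_rot": [0.5,-4,0],"hand": 1},
    {"travel": [9,10,18],"delta_rot": [0,0,0],"hand": 1},
    {"travel": [0,30,0],"delta_rot": [0,0,0],"hand": 1},
    {"travel": [0,30,0],"delta_rot": [0,0,0],"hand": 1},
    {"travel": [0,20,0],"delta_rot": [0,0,0],"hand": 1},
    {"travel": [0,0,0],"delta_rot": [0,0,0],"hand": 1},
    {"travel": [0,0,0],"delta_rot": [0,0,0],"hand": 1},
  ],
)

```text
time_s: 9.07
tool_pos: [0.4716, 0.2096, 0.0922]
ee_rot: [[0.148, 0.003, -0.989], [0.989, 0.005, 0.148], [0.005, -1.0, -0.003]]
ft_force: [-0.1, 0.3, 0.6]
opening: 1.0
```

```bash
python3 look.py w5; python3 meas.py w5 290 150
```

```text
9.0667 [0.4716 0.2096 0.0922] [[0.148, 0.003, -0.989], [0.989, 0.005, 0.148], [0.005, -1.0, -0.003]] 1.0004518036195482
7274
slat [0.4705 0.2198 2.996  0.0708]
yaw -0.14558470288327774 tool z yaw -0.14883915709239018
move tool mm [ 9.4 92.3  2.8]
```

View pics/w5.png

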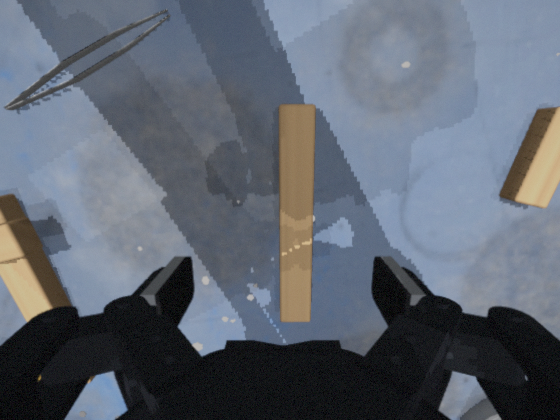

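Request:
arm_command(
  increments=[
    {"travel": [9,10,2],"delta_rot": [0,0,0],"hand": 1},
    {"travel": [0,20,0],"delta_rot": [0,0,0],"hand": 1},
    {"travel": [0,15,0],"delta_rot": [0,0,0],"hand": 1},
    {"travel": [0,6,0],"delta_rot": [0,0,0],"hand": 1},
    {"travel": [0,0,0],"delta_rot": [0,0,0],"hand": 1},
    {"travel": [0,0,0],"delta_rot": [0,0,0],"hand": 1},
  ],
)

```text
time_s: 9.62
tool_pos: [0.4752, 0.2212, 0.0458]
ee_rot: [[0.151, 0.013, -0.988], [0.988, 0.009, 0.151], [0.011, -1.0, -0.011]]
ft_force: [0.6, 0.6, -0.5]
opening: 0.999
```

Request:
arm_command(
  increments=[
    {"travel": [-2,8,4],"delta_rot": [0.7,0,0.6],"hand": 1},
    {"travel": [0,7,0],"delta_rot": [0,0,0],"hand": 1},
    {"travel": [0,0,0],"delta_rot": [0,0,0],"hand": 1},
    {"travel": [0,0,0],"delta_rot": [0,0,0],"hand": 1},
  ],
)

```text
time_s: 9.95
tool_pos: [0.4718, 0.2205, 0.032]
ee_rot: [[0.151, 0.001, -0.989], [0.989, 0.001, 0.151], [0.001, -1.0, -0.001]]
ft_force: [-0.4, -0.2, -0.1]
opening: 0.999
```

Request:
arm_command(
  increments=[
    {"travel": [-0.5,6,1],"delta_rot": [0,0,0],"hand": 1},
    {"travel": [0,2,0],"delta_rot": [0,0,0],"hand": 1},
    {"travel": [0,0,0],"delta_rot": [0,0,0],"hand": 1},
  ],
)

```text
time_s: 10.2
tool_pos: [0.4709, 0.2202, 0.0237]
ee_rot: [[0.151, 0.002, -0.988], [0.988, 0.001, 0.151], [0.001, -1.0, -0.001]]
ft_force: [0.7, 0.3, -0.7]
opening: 1.001
```

Request:
arm_command(
  increments=[
    {"travel": [0,0,0],"delta_rot": [0,0,0],"hand": 0},
    {"travel": [0,0,0],"delta_rot": [0,0,0],"hand": 0},
    {"travel": [0,0,0],"delta_rot": [0,0,0],"hand": 0},
    {"travel": [0,0,0],"delta_rot": [0,0,0],"hand": 0},
    {"travel": [0,0,0],"delta_rot": [0,0,0],"hand": 0},
    {"travel": [0,0,0],"delta_rot": [0,0,0],"hand": 0},
    {"travel": [0,0,0],"delta_rot": [0,0,0],"hand": 0},
    {"travel": [0,0,0],"delta_rot": [0,0,0],"hand": 0},
  ],
)

```text
time_s: 10.87
tool_pos: [0.4713, 0.2203, 0.0244]
ee_rot: [[0.151, 0.003, -0.988], [0.988, 0.001, 0.151], [0.002, -1.0, -0.002]]
ft_force: [0.7, -0.1, -0.6]
opening: 0.263
```

Request:
arm_command(
  increments=[
    {"travel": [0,0,0],"delta_rot": [0,0,0],"hand": 0},
    {"travel": [0,0,0],"delta_rot": [0,0,0],"hand": 0},
    {"travel": [0,0,0],"delta_rot": [0,0,0],"hand": 0},
  ],
)

```text
time_s: 11.12
tool_pos: [0.4712, 0.2203, 0.0242]
ee_rot: [[0.151, 0.002, -0.988], [0.988, 0.001, 0.151], [0.002, -1.0, -0.002]]
ft_force: [0.2, 0.4, 0.7]
opening: 0.259
```

Request:
arm_command(
  increments=[
    {"travel": [0,-20,0],"delta_rot": [0,0,0],"hand": 0},
    {"travel": [0,-28,0],"delta_rot": [0,0,0],"hand": 0},
    {"travel": [0,-28,0],"delta_rot": [0,0,0],"hand": 0},
    {"travel": [0,-25,0],"delta_rot": [0,0,0],"hand": 0},
    {"travel": [0,0,0],"delta_rot": [0,0,0],"hand": 0},
    {"travel": [0,0,0],"delta_rot": [0,0,0],"hand": 0},
  ],
)

```text
time_s: 11.62
tool_pos: [0.4696, 0.2195, 0.1276]
ee_rot: [[0.151, -0.002, -0.988], [0.988, -0.0, 0.151], [-0.001, -1.0, 0.002]]
ft_force: [0.3, -1.1, -1.7]
opening: 0.261
```

Request:
arm_command(
  increments=[
    {"travel": [-20,0,-4],"delta_rot": [0,-2,0],"hand": 0},
    {"travel": [-32,0,-5],"delta_rot": [0,-2.5,0],"hand": 0},
    {"travel": [-32,0,-5],"delta_rot": [0,-2.5,0],"hand": 0},
    {"travel": [-32,0,-5],"delta_rot": [0,-2.5,0],"hand": 0},
    {"travel": [-32,0,-5],"delta_rot": [0,-2.5,0],"hand": 0},
    {"travel": [-25,0,-5],"delta_rot": [0,-2,0],"hand": 0},
    {"travel": [0,0,0],"delta_rot": [0,0,0],"hand": 0},
    {"travel": [0,0,0],"delta_rot": [0,0,0],"hand": 0},
  ],
)

```text
time_s: 12.28
tool_pos: [0.4888, 0.0391, 0.1202]
ee_rot: [[-0.107, -0.008, -0.994], [0.994, -0.001, -0.107], [0.0, -1.0, 0.008]]
ft_force: [0.6, 0.2, -1.1]
opening: 0.261
```

```bash
python3 look.py w6;python3 - <<'E'
from h import *
o=r.get_obs();R=np.array(o["ee_rot"])
d=np.array([.501,.0152,0.0605])-o["tool_pos"];print((R.T@d*1000).round(1),np.degrees(np.arctan2(-R[1,2],-R[0,2])),np.degrees(.109))
E
```

```text
12.2833 [0.4888 0.0391 0.1202] [[-0.107, -0.008, -0.994], [0.994, -0.001, -0.107], [0.0, -1.0, 0.008]] 0.26099647877755744
[-25.3  59.5 -10.1] 6.189071543895808 6.245239966925973
```

View pics/w6.png

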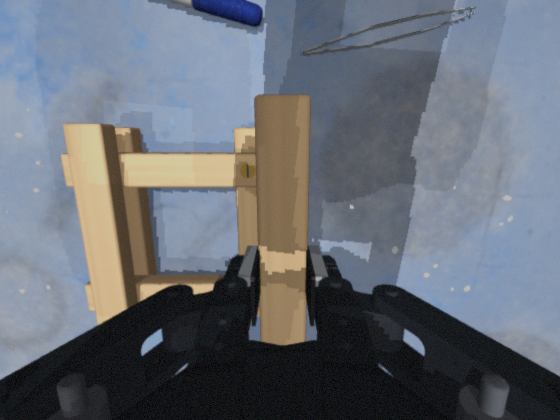

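Request:
arm_command(
  increments=[
    {"travel": [-12,5,-5],"delta_rot": [-0.4,0,0],"hand": 0},
    {"travel": [-12,5,-5],"delta_rot": [0,0,0],"hand": 0},
    {"travel": [0,15,0],"delta_rot": [0,0,0],"hand": 0},
    {"travel": [0,15,0],"delta_rot": [0,0,0],"hand": 0},
    {"travel": [0,3,0],"delta_rot": [0,0,0],"hand": 0},
    {"travel": [0,0,0],"delta_rot": [0,0,0],"hand": 0},
    {"travel": [0,0,0],"delta_rot": [0,0,0],"hand": 0},
  ],
)

```text
time_s: 12.92
tool_pos: [0.5014, 0.0189, 0.0728]
ee_rot: [[-0.11, -0.005, -0.994], [0.994, 0.001, -0.11], [0.001, -1.0, 0.005]]
ft_force: [-0.2, -0.5, -1.0]
opening: 0.261
```

```bash
cat > tgt.py <<'E'
from h import *
o=r.get_obs();R=np.array(o["ee_rot"]);print(o["tool_pos"],R.round(3).tolist())
d=np.array([.501,.0152,0.0605])-o["tool_pos"];print((R.T@d*1000).round(1))
w=np.array([-R[1,1],R[0,1],0]);print("tiltfix",np.degrees(R.T@w).round(2))
E
python3 tgt.py
```

```text
[0.50140076 0.01891783 0.07283347] [[-0.11, -0.005, -0.994], [0.994, 0.001, -0.11], [0.001, -1.0, 0.005]]
[-3.7 12.3  0.7]
tiltfix [-0.28 -0.    0.07]
```

Request:
arm_command(
  increments=[
    {"travel": [-3.5,4,1],"delta_rot": [-0.3,0,0],"hand": 0},
    {"travel": [0,3,0],"delta_rot": [0,0,0],"hand": 0},
    {"travel": [0,0,0],"delta_rot": [0,0,0],"hand": 0},
    {"travel": [0,3,0],"delta_rot": [0,0,0],"hand": 0},
    {"travel": [0,0,0],"delta_rot": [0,0,0],"hand": 0},
    {"travel": [0,0,0],"delta_rot": [0,0,0],"hand": 0},
  ],
)

```text
time_s: 13.42
tool_pos: [0.5017, 0.0156, 0.0643]
ee_rot: [[-0.111, 0.004, -0.994], [0.994, 0.001, -0.111], [0.001, -1.0, -0.004]]
ft_force: [0.4, 0.5, -0.3]
opening: 0.264
```

Request:
arm_command(
  increments=[
    {"travel": [0,3,0],"delta_rot": [0,0,0],"hand": 0},
    {"travel": [0,0.5,0],"delta_rot": [0,0,0],"hand": 0},
    {"travel": [0,0,0],"delta_rot": [0,0,0],"hand": 0},
    {"travel": [0,0,0],"delta_rot": [0,0,0],"hand": 0},
  ],
)

```text
time_s: 13.75
tool_pos: [0.5019, 0.0156, 0.0608]
ee_rot: [[-0.111, 0.004, -0.994], [0.994, 0.001, -0.111], [0.001, -1.0, -0.004]]
ft_force: [-0.8, -0.4, -1.8]
opening: 0.26
```

Request:
arm_command(
  increments=[
    {"travel": [0,0.5,0],"delta_rot": [0,0,0],"hand": 0},
    {"travel": [0,0,0],"delta_rot": [0,0,0],"hand": 0.6},
    {"travel": [0,0,0],"delta_rot": [0,0,0],"hand": 0.6},
    {"travel": [0,0,0],"delta_rot": [0,0,0],"hand": 0.6},
    {"travel": [0,0,0],"delta_rot": [0,0,0],"hand": 0.6},
    {"travel": [0,-15,0],"delta_rot": [0,0,0],"hand": 0.6},
    {"travel": [0,-25,0],"delta_rot": [0,0,0],"hand": 0.6},
    {"travel": [0,-30,0],"delta_rot": [0,0,0],"hand": 0.6},
  ],
)

```text
time_s: 14.42
tool_pos: [0.499, 0.0156, 0.1263]
ee_rot: [[-0.111, -0.005, -0.994], [0.994, 0.002, -0.111], [0.002, -1.0, 0.005]]
ft_force: [0.5, -0.4, -0.5]
opening: 0.598
```

Request:
arm_command(
  increments=[
    {"travel": [0,-30,10],"delta_rot": [0,0,0],"hand": 1},
    {"travel": [0,-30,20],"delta_rot": [0,0,0],"hand": 1},
    {"travel": [-20,-20,-20],"delta_rot": [0,0,0],"hand": 1},
    {"travel": [-20,-20,-20],"delta_rot": [0,0,0],"hand": 1},
    {"travel": [0,-10,0],"delta_rot": [0,0,0],"hand": 1},
    {"travel": [0,0,0],"delta_rot": [0,0,0],"hand": 1},
    {"travel": [0,0,0],"delta_rot": [0,0,0],"hand": 1},
  ],
)

```text
time_s: 15.0
tool_pos: [0.5136, -0.0243, 0.2515]
ee_rot: [[-0.112, 0.009, -0.994], [0.994, 0.0, -0.112], [-0.001, -1.0, -0.009]]
ft_force: [0.8, 0.4, -1.0]
opening: 1.001
```

```bash
python3 look.py w7; python3 - <<'E'
from h import *
cv2.imwrite("pics/side7.png",r.snapshot("side")[:,:,::-1])
E
```

```text
15.0 [ 0.5136 -0.0243  0.2515] [[-0.112, 0.009, -0.994], [0.994, 0.0, -0.112], [-0.001, -1.0, -0.009]] 1.0012022155935374
```

View pics/w7.png

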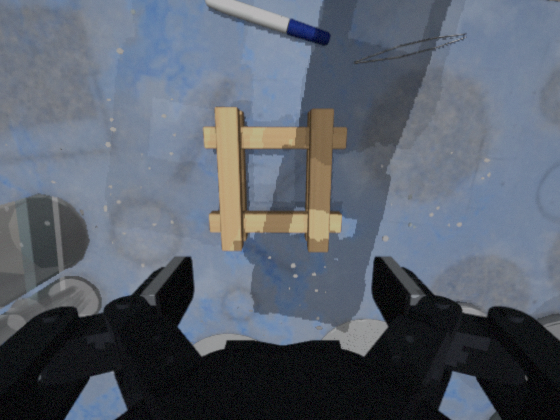

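View pics/side7.png

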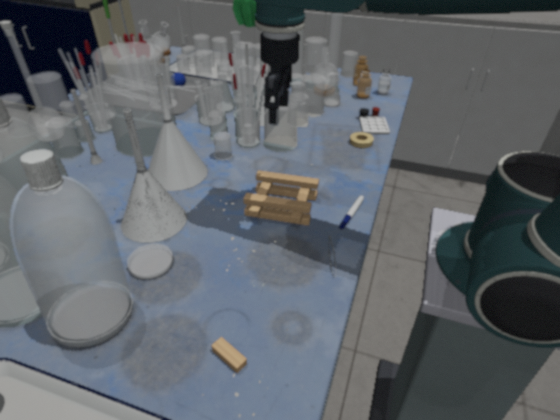

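```bash
python3 - <<'E'
from h import *
z=np.load("pics/w7.npz");C=cam("wrist",dict(tool_pos=z["p"],ee_rot=z["R"]))
p=back(C,[(227,107),(231.5,251),(321,109),(318,252)],.054)[:,:2]
c,s=np.cos(.109),np.sin(.109);q=(p-[.5064,-.0345])@np.array([[c,-s],[s,c]])*1000;print(q.round(1))
print(r.get_obs()["time_s"]); r.hand_in()
E
```

```text
[[-80.5 -48. ]
 [ 79.1 -50.1]
 [-78.9  48.8]
 [ 79.9  51.4]]
15.1
the job is handed in; nothing more can be done
```

Both long slats now lie flat across the crib's upper pair, one over each row of screw heads. The job was handed in at 15.1 s, and it reports no verdict.

| Final wrist-camera check, crib frame | First slat | Second slat | Limit |
|---|---|---|---|
| Lengthways centre error | about 1 mm | about 1 mm | 20 mm |
| Sideways position (target ±50 mm) | about -49 mm | about +50 mm | ±18 mm from target |
| Out of square | about 0.015 rad | about 0.015 rad | 0.2 rad |

- **Height and level:** I did not measure the slats' height or level after release. I lowered each one by its recorded grip height until its underside should just have met the crib. The last wrist and side pictures show both lying flat.
- **Short slat:** in the side picture it is at the same pixels as at the start, about (228, 353). The arm never touched it.
- **Forces and clearance:** every force reading I saw stayed under about 2 N. The gripper was open and about 0.2 m above the slats at hand-in.
- **Early disagreement:** the first side-camera fix on the slat on the robot's right differed from the wrist camera's by up to 10 mm, because its mask was poor. I used the wrist value, and the grasp came out centred to within 1 mm.

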